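# Set the microscope lamp's filter lever to the third click

### The job

The filter lever on top of the microscope's light source clicks through positions that are not marked: with a fingertip push it back to its home stop (the end with the white dot), then push it forward, counting the clicks by feel, and leave it resting in the third click from home, with the hand clear. Do not run on past the third click, because the fourth is the blue light that would set the resin on the models. Push gently from one side at a time without pinching the lever, and leave everything else on the bench where it stands.

Things in the scene. Friction and masses are not known exactly. Their poses are not given: they have to be found in the camera images.
- lamp: cold-light source: dark grey case 210 (x) x 200 (y) mm, fixed to the bench. Origin: centre of its underside; +x from its front panel (black, with knob and light port) to its rear, +y to the left seen from the front, z up. The front 77 mm of its top (x -105 to -28 mm) is a flat deck 95 mm high; behind that a white hood rises to 117 mm. The lever's slot runs along y in the deck at x = -52 mm
- filter_lever (a joint): slide of the filter lever along the lamp's +y, in m: 0 = at rest at the home stop, 0.018 first click (detent), 0.036 second, 0.054 third, 0.072 fourth (at the far end). Hard stops lie 1 mm beyond home and beyond the fourth. At the start it stands in the first or second click (rarely it hangs half-way between these two)
- slot_home (a point): point on the deck, in the slot, under the lever's middle at home (lamp y = -36 mm). Feel: a sprung ball holds the lever in each click. A steady 3 to 5 N moves it on; about half-way (9 mm) the load drops to nothing and it jumps ahead by itself into the next click, where the finger catches it up again. Left within 1 mm of half-way it may hang there, else it goes to the nearest click
- lever_top (a point): centre of the top of the lever's grip, 123 mm above the bench. The grip is an upright block 28 (lamp x) x 16 (lamp y, the way it slides) x 24 mm high, its underside 4 mm above the deck; black rubber on both y faces, an orange line on top. Its rear is 10 mm in front of the hood's front wall
- home_dot (a point): white dot, 9 mm across, on the deck in front of the slot, level with the lever's middle when it is at home. The home stop does not yield: a finger moving on through the clicks may read knocks of up to 12 N at the wrist, so the stop is told by more than 14 N on the move, or by more than 8 N with the finger still
- guide_tip (a point): tip of the rigid gooseneck light guide, 13 mm thick, head 22 mm, fixed to the lamp, at lamp (-96, 258, 130) mm. From the port in the front panel (y = 0, 52 mm high) it runs to the left within lamp x -165 to -85 mm; below 90 mm high as far as y = 85 mm, beyond that up to 195 mm
- grip_home: black rubber face of the lever on the home side (lamp -y), 28 x 4.5 x 24 mm, origin at the middle of its lower edge, 5.75 mm from the lever's mid-plane; push here to move the lever forward (away from home)
- grip_far: black rubber face of the lever on the far side (lamp +y), the same size; push here to move the lever back to home
- lens_tube: loose aluminium lens barrel, 26 mm across, 34 mm high, standing on the lamp's hood; origin under its centre; leave alone
- cast_wax: loose dental cast, ivory with red and blue teeth, 56 x 62 x 35 mm, standing near the lamp's front right; origin under its centre; leave alone
- cast_copper: loose dental cast, copper-brown base, 56 x 62 x 35 mm, to the right of the lamp; origin under its centre; leave alone. Other fixed equipment, up to 140 mm high, stands to the right of world y = -0.44 (world x above 0.42), and up to 180 mm high beyond world x = 0.80
- cast_stone: loose dental cast, cream, 56 x 62 x 35 mm, on the thin steel plate at the left; origin under its centre; leave alone. Beyond it, left of world y = 0.40, stands the fixed white microscope, 415 mm high (world x 0.48 to 0.90)
- jar: loose amber glass jar with a white cap, 48 mm across, 55 mm high, to the right of the lamp; origin under its centre; leave alone
- dappen: loose green glass dish, 40 mm across, 26 mm high, in front of the lamp; origin under its centre; leave alone
- wax_knife: loose wax knife with a dark wooden handle, 165 mm long, lying on the steel plate at the left; leave alone

How it is judged:
On the way, in this order (a step that is already met when the one before it is completed fails the run):
1. the lever is back at its home stop (value of joint filter_lever below 0.004 m), for 0.2 s.
2. the lever rests in the third click from home (value of joint filter_lever between 0.05 and 0.058 m), for 0.3 s.
At the end, for the whole second after the job is handed in: after a visit to the home stop (within 4 mm), the lever rests in the third click, within 4 mm of it, still, with the robot clear (all of step 2 and velocity of joint filter_lever between -0.005 and 0.005 m/s); the robot touches nothing.
It fails at once if the lever ran on past the third click, over the crest to the fourth (value of joint filter_lever above 0.065 m).
It fails at once if the lever was pinched (both its rubber faces pressed at once) (contact force between the fingers and grip_home above 0.5 N and contact force between the fingers and grip_far above 0.5 N).
It fails at once if the lever was pushed roughly (over 40 N) (contact force between the fingers and grip_home above 40 N or contact force between the fingers and grip_far above 40 N).
It fails at once if a loose thing on the bench was lifted, carried or shifted by more than 15 mm (distance of any of lens_tube, cast_wax, cast_copper, cast_stone, jar, dappen, wax_knife from where it was at the start of the episode above 0.015 m).
It also fails if it takes over 66 s, if anything falls off the work surface, if the arm or the gripper's body presses on something with over 40 N, if the wrist force passes 120 N, or if a joint passes its speed limit or range.

### The arm

A 6-joint arm with a two-finger parallel gripper is mounted at the origin on the work surface. World frame = base frame: x ahead of the robot, y to its left, z up, the work surface at z = 0. Lengths are in m, angles in rad, forces in N, time in s.
With the tool pointing down it reaches from about 0.3 to 0.75 m from the base axis. Payload 8.5 kg.
Tool frame: the origin (TCP) lies at the very end of the fingers, on their centre line; the grasp point (between the pads) lies 19 mm behind it; z points along the fingers, y is the direction in which the jaws open and shut (so a half turn about z gives the same grasp; the last joint's range is limited). The gripper opens to 85 mm and grips with 20 to 120 N. Pads are 22 mm wide; open, the fingers measure 114 mm over their backs; the gripper's body (76 mm by 85 mm) begins 54 mm behind the grasp point. The pads swing forward as they close: fully open they stand 13 mm farther back than shut.
Start: joints at [0.906, 0.381, 1.297, -0, 1.464, -0.215], TCP at [0.239, 0.495, 0.231] pointing down, gripper open.
Joint ranges: [-3.11, 3.11], [-0.89, 2.33], [0.22, 2.48], [-1.42, 4.56], [0.17, 2.85], [-2.88, 2.88]. Speed limits (rad/s): [2.39, 2.39, 3.14, 3.14, 3.14, 3.14].

### API

Orientations are given as [roll, pitch, yaw] about the fixed x, y, z axes, in that order (R = Rz(yaw) Ry(pitch) Rx(roll)).
In Python, from bench import status, optics, manip gives the robot as it stands.
- The arm moves only by the tool arm_command, never from a script. Its argument "rows" is one flat list of numbers, 6 for each row, row after row: the shift along the world's x, y, z in m, then the turn, a rotation vector about the world's x, y, z in rad. A call has exactly 10 rows; each row shifts and turns the commanded pose from where the row before left it; what a row does not reach is not made up. A row lasts 1/12 s, in which the tool goes at most 41.7 mm and 7.16 degrees, less where a joint would pass 70% of its speed; a pose out of reach is approached as far as the arm can. A call is refused whole if a number of a shift passes 0.0417 or a number of a turn 0.125, either way. A call with a gripper value outside its range is refused whole. "jaw" is the opening, from -1 (shut) to 1 (fully open), set as the call begins (left out, the last holds). The fingers move at their own pace and stop on an object; "grip_force" is the grip in N (left out, the last holds). Time passes only in rows, so rows that do not move let the fingers close, or fill a call up. It gives the time, the measured TCP pose, the force and the opening at its end, in the units of the state.
- status.get_state(): the state, without advancing time (a new reading comes with each control period).
- optics.capture(name): name is "side" or "top" or "wrist"; returns the picture (420x560x3 uint8, red, green, blue); there is no depth.
- optics.camera_model(name): a dict with "fx", "fy", "cx", "cy" (pixels), "dist_coeffs" ([k1, k2, p1, p2, k3] as OpenCV has them; the pictures are not rectified), "view" (4x4, takes a point from world to camera coordinates); the wrist camera has in their place "T_tool_cam" (4x4, takes a point from camera to tool coordinates, whose origin is the TCP and whose axes are the flange's). Camera axes: x right, y up, looking along -z (the intrinsics and any distortion apply to the point x, -y, -z); pixel columns grow to the right and rows downward; lengths in m; the calibration is good to about 2 mm. A picture is of the moment at which its call begins: read the wrist's pose just before it. camera_model takes no time and is no camera call.
- manip.job_done(): hands the job in, once; it reports no verdict.
The state is a dict: "t": time; "joints": joint angles; "joint_velocities": joint speeds; "joint_efforts": joint torques, N m; "tool_pos": TCP position; "tool_rot": TCP orientation; "wrist_force": force on the tool from outside, world axes, zero at the start; "torque": the same for the moment, N m; "finger_gap": finger opening in m.
Only numpy, scipy, OpenCV 4.12 (cv2) and the standard library are available. Lean on these libraries where they do the work, as an engineer would, in place of code of your own. Each camera call takes 0.05 s, during which the arm holds its last target. There are 200 camera calls.

## Working session

There is one attempt and no reset: what is moved stays moved. The work goes in short steps, Python scripts to look and compute and a tool call to move; the robot and the scene stay as the last step left them, time stands still between calls to the robot, and variables do not carry over. Pictures are saved under pics/ and viewed, about 8 in all and at most 12, crops included, and the job is handed in when it is done.

Besides the shell and the picture viewer there is one more tool, called after "Call:" as name(argument=value, ...), one argument or row to a line, values as JSON. arm_command: Moves the arm, as the interface text tells. Its arguments: {"type":"object","properties":{"rows":{"type":"array","items":{"type":"number"}},"jaw":{"type":"number"},"grip_force":{"type":"number"}},"required":["rows"]}

```bash
mkdir -p pics
python3 - <<'E'
from bench import status, optics
import cv2,numpy as np
s=status.get_state();print({k:np.round(v,3) for k,v in s.items()})
for n in("side","top"):
    im=optics.capture(n);cv2.imwrite(f"pics/{n}0.png",im[:,:,::-1]);m=optics.camera_model(n);print(n,{k:np.round(v,4).tolist() for k,v in m.items()})
m=optics.camera_model("wrist");print({k:np.round(v,4).tolist() for k,v in m.items()})
E
```

```text
{'t': np.float64(0.0), 'joints': array([ 0.906,  0.381,  1.298,  0.   ,  1.464, -0.215]), 'joint_velocities': array([ 0.001, -0.   , -0.   , -0.001,  0.001,  0.   ]), 'joint_efforts': array([ 2.0000e-03, -4.4845e+01, -2.3128e+01, -0.0000e+00,  5.0000e-03,
       -0.0000e+00]), 'tool_pos': array([0.239, 0.495, 0.231]), 'tool_rot': array([-3.14 , -0.   ,  2.692]), 'wrist_force': array([0.046, 0.093, 0.498]), 'torque': array([ 0.018,  0.004, -0.034]), 'finger_gap': np.float64(0.085)}
side {'fx': 407.5997, 'fy': 407.5997, 'cx': 283.0774, 'cy': 205.6791, 'dist_coeffs': [-0.0626, 0.0, 0.0, 0.0, 0.0], 'view': [[-0.9739, -0.2269, -0.0077, 0.6133], [0.1554, -0.6911, 0.7058, -0.0677], [-0.1655, 0.6862, 0.7084, -1.1847], [0.0, 0.0, 0.0, 1.0]]}
top {'fx': 467.6496, 'fy': 467.6496, 'cx': 279.4996, 'cy': 210.9952, 'dist_coeffs': [0.0078, 0.0, 0.0, 0.0, 0.0], 'view': [[-0.0062, -0.9997, -0.0228, 0.137], [0.9904, -0.0093, 0.1382, -0.6073], [-0.1384, -0.0217, 0.9901, -1.0991], [0.0, 0.0, 0.0, 1.0]]}
{'fx': 337.0481, 'fy': 337.0481, 'cx': 280.0453, 'cy': 210.605, 'dist_coeffs': [-0.0695, 0.0, 0.0, 0.0, 0.0], 'T_tool_cam': [[0.0008, 0.9633, 0.2684, 0.0687], [1.0, -0.0002, -0.0022, 0.001], [-0.0021, 0.2684, -0.9633, -0.1425], [0.0, 0.0, 0.0, 1.0]]}
```

View pics/top0.png

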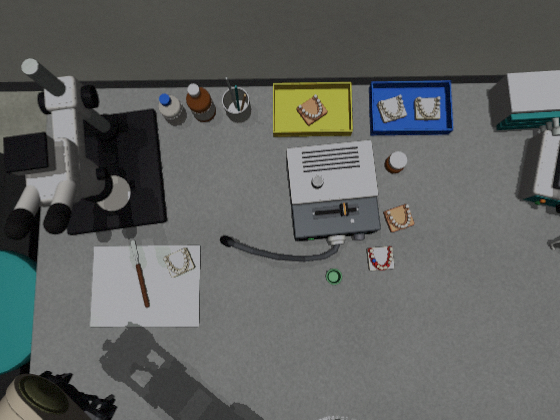

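View pics/side0.png

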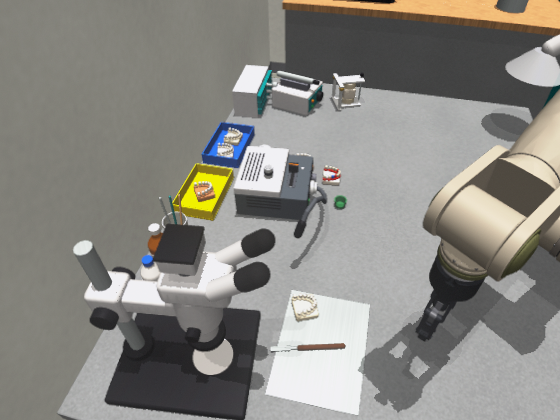

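The top view shows the lamp at about (335,190), the lever near (345,209), the white dot near (352,221) and the guide tip near (226,240). I'll crop in for accurate pixels.

```bash
cat > h.py <<'E'
import numpy as np,cv2
from bench import status,optics
from scipy.spatial.transform import Rotation as R
def model(n,st=None):
    m=optics.camera_model(n);K=np.array([[m["fx"],0,m["cx"]],[0,m["fy"],m["cy"]],[0,0,1]]);D=np.array(m["dist_coeffs"])
    if n=="wrist":
        T=np.eye(4);T[:3,:3]=R.from_euler("xyz",st["tool_rot"]).as_matrix();T[:3,3]=st["tool_pos"];C=T@np.array(m["T_tool_cam"])
    else: C=np.linalg.inv(np.array(m["view"]))
    return K,D,C
def ray(px,z,n,st=None):
    K,D,C=model(n,st);u=cv2.undistortPoints(np.array([[px]],float),K,D)[0,0]
    d=C[:3,:3]@np.array([u[0],-u[1],-1]);o=C[:3,3];return o+d*(z-o[2])/d[2]
def proj(P,n,st=None):
    K,D,C=model(n,st);V=np.diag([1,-1,-1,1])@np.linalg.inv(C)
    return cv2.projectPoints(np.atleast_2d(np.array(P,float)),cv2.Rodrigues(V[:3,:3])[0],V[:3,3],K,D)[0][:,0]
E
python3 - <<'E'
import cv2
im=cv2.imread("pics/top0.png")[130:250,275:390];cv2.imwrite("pics/c.png",cv2.resize(im,None,fx=5,fy=5,interpolation=cv2.INTER_CUBIC))
E
```

```text
(no output)
```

View pics/c.png

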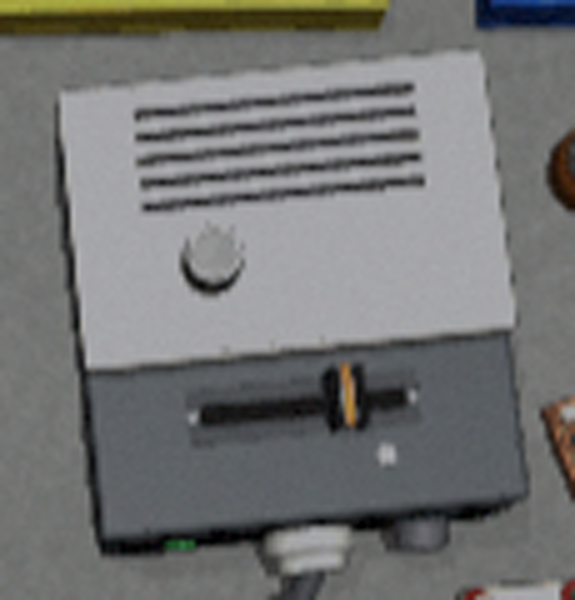

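The crop shows hood corners at (60,92), (480,52), (514,330) and (86,370), the dot at (387,455) and the lever's orange line at (348,395), all in 5x crop pixels.

Run:
```python
from h import *
from scipy.optimize import least_squares
L=[(105,100,117),(105,-100,117),(-28,-100,117),(-28,100,117),(-105,-100,95)]
px=[(60,92),(480,52),(514,330),(86,370),(527,493)]
f=lambda p:np.array(p)/5+[275-.4,130-.4]
W=np.array([ray(f(p),l[2]/1e3,"top") for p,l in zip(px,L)]);L=np.array(L)/1e3
def tw(q,l):
    c,s=np.cos(q[2]),np.sin(q[2]);return np.array([q[0]+c*l[0]-s*l[1],q[1]+s*l[0]+c*l[1],l[2]])
r=least_squares(lambda q:np.ravel([tw(q,l)[:2]-w[:2] for l,w in zip(L,W)]),[.7,0,0])
q=r.x;print(q,np.round(r.fun*1e3,1))
def inv(w):
    c,s=np.cos(q[2]),np.sin(q[2]);d=w[:2]-q[:2];return np.round(1e3*np.array([c*d[0]+s*d[1],-s*d[0]+c*d[1]]),1)
print("dot",inv(ray(f((387,455)),.095,"top")),"lever",inv(ray(f((348,395)),.123,"top")),ray(f((348,395)),.123,"top"))
print("lens",inv(ray(f((213,255)),.151,"top")),"guide",inv(ray((226,240),.13,"top")))
```

```text
[0.65123415 0.00696687 0.08832456] [ 1.   2.6  2.  -1.3  0.7 -1.9 -0.4  1.7 -3.4 -1.2]
dot [-77.7 -37.1] lever [-51.8 -18.7] [ 0.60132996 -0.0162      0.123     ]
lens [13.  37.5] guide [-97.6 253.5]
```

Call:
arm_command(
  rows=[0, 0, 0.02, 0, 0, -0.1, 0, 0, 0.02, 0, 0, -0.1, 0.022, -0.0295, 0, 0, 0, -0.1, 0.022, -0.0295, 0, 0, 0, -0.1, 0.022, -0.0295, 0, 0, 0, -0.1, 0.022, -0.0295, 0, 0, 0, -0.1, 0.022, -0.0295, 0, 0, 0, -0.1, 0.022, -0.0295, 0, 0, 0, -0.1, 0.022, -0.0295, 0, 0, 0, -0.1, 0.022, -0.0295, 0, 0, 0, -0.1],
  jaw=-1,
  grip_force=40,
)

```text
t: 0.93
tool_pos: [0.4157, 0.2576, 0.2711]
tool_rot: [-3.141, 0.0, 1.687]
wrist_force: [0.2, 0.2, 0.0]
finger_gap: 0.0002
```

Call:
arm_command(
  rows=[0.0226, -0.0296, 0, 0, 0, -0.033, 0.0226, -0.0296, 0, 0, 0, 0, 0.0226, -0.0296, 0, 0, 0, 0, 0.0226, -0.0296, 0, 0, 0, 0, 0.0226, -0.0296, 0, 0, 0, 0, 0.0226, -0.0296, 0, 0, 0, 0, 0.0226, -0.0296, 0, 0, 0, 0, 0.0226, -0.0296, 0, 0, 0, 0, 0, 0, 0, 0, 0, 0, 0, 0, 0, 0, 0, 0],
)

```text
t: 1.77
tool_pos: [0.5964, 0.021, 0.2701]
tool_rot: [-3.14, -0.001, 1.656]
wrist_force: [0.3, 0.6, -0.1]
finger_gap: -0.0002
```

Run:
```python
from h import *
s=status.get_state();print({k:np.round(s[k],4) for k in("t","tool_pos","tool_rot","wrist_force","finger_gap")})
im=optics.capture("wrist");cv2.imwrite("pics/w1.png",im[:,:,::-1])
```

```text
{'t': np.float64(1.7667), 'tool_pos': array([0.5964, 0.021 , 0.2701]), 'tool_rot': array([-3.1397e+00, -5.0000e-04,  1.6563e+00]), 'wrist_force': array([ 0.274 ,  0.6455, -0.1401]), 'finger_gap': np.float64(-0.0002)}
```

View pics/w1.png

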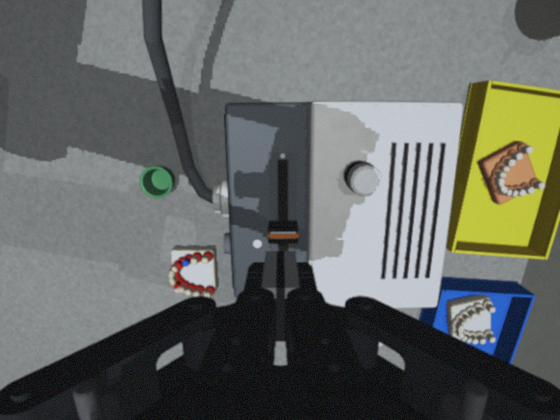

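Wrist view: lever's orange line (284,236), dot (257,243), slot's far end (282,157), hood front-left corner (312,102), hood rear-left (461,104), hood rear-right (440,306).

Run:
```python
from h import *
s=status.get_state()
for n,p,z in[("lever",(284,236),.123),("dot",(257.5,243.5),.095),("hfl",(311,102),.117),("hrl",(462,104),.117),("hrr",(440,306),.117),("deckfl",(225,103),.095)]:
    w=ray(p,z,"wrist",s);d=w[:2]-[.6512,.007];c,t=np.cos(.0883),np.sin(.0883);print(n,np.round(w,4),np.round(1e3*np.array([c*d[0]+t*d[1],-t*d[0]+c*d[1]]),1))
```

```text
lever [ 0.6025 -0.0123  0.123 ] [-50.2 -15. ]
dot [ 0.5778 -0.0327  0.095 ] [-76.6 -33. ]
hfl [0.6146 0.1066 0.117 ] [-27.7 102.4]
hrl [0.7445 0.1183 0.117 ] [102.8 102.6]
hrr [ 0.7671 -0.0759  0.117 ] [108.1 -92.8]
deckfl [0.5388 0.1001 0.095 ] [-103.8  102.7]
```

Both views agree that the lever stands 18 mm from the dot, so it is in the first click. I'll lower the finger on the far side.

Call:
arm_command(
  rows=[0, 0.002, -0.03, 0, 0, 0, 0, 0, -0.03, 0, 0, 0, 0, 0, -0.03, 0, 0, 0, 0, 0, -0.02, 0, 0, 0, 0, 0, -0.02, 0, 0, 0, 0, 0, -0.02, 0, 0, 0, 0, 0, -0.013, 0, 0, 0, 0, 0, 0, 0, 0, 0, 0, 0, 0, 0, 0, 0, 0, 0, 0, 0, 0, 0],
)

```text
t: 2.65
tool_pos: [0.5962, 0.0251, 0.1097]
tool_rot: [3.14, 0.0, 1.66]
wrist_force: [0.3, -0.6, 0.4]
finger_gap: -0.0001
```

Call:
arm_command(
  rows=[0.0001, -0.0015, 0, 0, 0, 0, 0.0001, -0.0015, 0, 0, 0, 0, 0.0001, -0.0015, 0, 0, 0, 0, 0.0001, -0.0015, 0, 0, 0, 0, 0.0001, -0.0015, 0, 0, 0, 0, 0.0002, -0.0015, 0, 0, 0, 0, 0.0002, -0.0015, 0, 0, 0, 0, 0.0002, -0.0015, 0, 0, 0, 0, 0.0002, -0.0015, 0, 0, 0, 0, 0.0002, -0.0015, 0, 0, 0, 0],
)

```text
t: 3.48
tool_pos: [0.5974, 0.0093, 0.1083]
tool_rot: [-3.142, -0.0, 1.659]
wrist_force: [-0.1, -0.1, -0.4]
finger_gap: 0.0001
```

Call:
arm_command(
  rows=[0.0001, -0.001, 0, 0, 0, 0, 0.0001, -0.001, 0, 0, 0, 0, 0.0001, -0.001, 0, 0, 0, 0, 0.0001, -0.001, 0, 0, 0, 0, 0.0001, -0.001, 0, 0, 0, 0, 0.0001, -0.001, 0, 0, 0, 0, 0.0001, -0.001, 0, 0, 0, 0, 0.0001, -0.001, 0, 0, 0, 0, 0, 0, 0, 0, 0, 0, 0, 0, 0, 0, 0, 0],
)

```text
t: 4.32
tool_pos: [0.5982, 0.0018, 0.1083]
tool_rot: [-3.142, -0.0, 1.659]
wrist_force: [0.2, 4.2, 0.0]
finger_gap: 0.0002
```

Contact reads 4 N. I'll go on about 18 mm home, slowly.

Call:
arm_command(
  rows=[0.0001, -0.001, 0, 0, 0, 0, 0.0001, -0.001, 0, 0, 0, 0, 0.0001, -0.001, 0, 0, 0, 0, 0.0001, -0.001, 0, 0, 0, 0, 0.0001, -0.001, 0, 0, 0, 0, 0.0001, -0.001, 0, 0, 0, 0, 0.0001, -0.001, 0, 0, 0, 0, 0.0001, -0.001, 0, 0, 0, 0, 0.0001, -0.001, 0, 0, 0, 0, 0.0001, -0.001, 0, 0, 0, 0],
)

```text
t: 5.15
tool_pos: [0.5993, -0.0091, 0.1083]
tool_rot: [3.142, 0.001, 1.659]
wrist_force: [-0.4, 0.2, 0.8]
finger_gap: 0.0004
```

Call:
arm_command(
  rows=[0.0001, -0.001, 0, 0, 0, 0, 0.0001, -0.001, 0, 0, 0, 0, 0.0001, -0.001, 0, 0, 0, 0, 0.0001, -0.001, 0, 0, 0, 0, 0.0001, -0.001, 0, 0, 0, 0, 0.0001, -0.001, 0, 0, 0, 0, 0, 0, 0, 0, 0, 0, 0, 0, 0, 0, 0, 0, 0, 0, 0, 0, 0, 0, 0, 0, 0, 0, 0, 0],
)

```text
t: 5.98
tool_pos: [0.5998, -0.0145, 0.1083]
tool_rot: [-3.142, 0.0, 1.659]
wrist_force: [0.5, 1.0, 0.5]
finger_gap: 0.0001
```

Call:
arm_command(
  rows=[0, -0.0005, 0, 0, 0, 0, 0.0001, -0.0005, 0, 0, 0, 0, 0, -0.0005, 0, 0, 0, 0, 0.0001, -0.0005, 0, 0, 0, 0, 0, -0.0005, 0, 0, 0, 0, 0, 0, 0, 0, 0, 0, 0, 0, 0, 0, 0, 0, 0, 0, 0, 0, 0, 0, 0, 0, 0, 0, 0, 0, 0, 0, 0, 0, 0, 0],
)

```text
t: 6.82
tool_pos: [0.5999, -0.0156, 0.1084]
tool_rot: [3.142, -0.002, 1.659]
wrist_force: [0.7, 9.6, 1.3]
finger_gap: -0.0002
```

9.6 N with the finger still and little advance means the home stop is reached. I'll back off, lift, and cross over to the home side.

Call:
arm_command(
  rows=[-0.0003, 0.003, 0, 0, 0, 0, -0.0003, 0.003, 0, 0, 0, 0, -0.0003, 0.003, 0, 0, 0, 0, 0, 0, 0.02, 0, 0, 0, 0, 0, 0.03, 0, 0, 0, 0, 0, 0, 0, 0, 0, 0.0013, -0.015, 0, 0, 0, 0, 0.0013, -0.015, 0, 0, 0, 0, 0.0013, -0.015, 0, 0, 0, 0, 0.0013, -0.015, 0, 0, 0, 0],
)

```text
t: 7.65
tool_pos: [0.6041, -0.0701, 0.1574]
tool_rot: [-3.14, -0.0, 1.658]
wrist_force: [-0.3, -1.0, 0.0]
finger_gap: 0.0001
```

Call:
arm_command(
  rows=[0, 0, 0, 0, 0, 0, 0, 0, 0, 0, 0, 0, 0, 0, -0.015, 0, 0, 0, 0, 0, -0.015, 0, 0, 0, 0, 0, -0.01, 0, 0, 0, 0, 0, -0.01, 0, 0, 0, 0, 0, 0, 0, 0, 0, 0, 0, 0, 0, 0, 0, 0, 0, 0, 0, 0, 0, 0, 0, 0, 0, 0, 0],
)

```text
t: 8.48
tool_pos: [0.6047, -0.068, 0.1091]
tool_rot: [3.14, 0.001, 1.659]
wrist_force: [0.1, 0.1, 0.8]
finger_gap: 0.0004
```

Run:
```python
from h import *
s=status.get_state();print({k:np.round(s[k],4) for k in("t","tool_pos","wrist_force")})
im=optics.capture("wrist");cv2.imwrite("pics/w2.png",im[:,:,::-1])
```

```text
{'t': np.float64(8.4833), 'tool_pos': array([ 0.6047, -0.068 ,  0.1091]), 'wrist_force': array([0.1355, 0.0635, 0.8311])}
```

View pics/w2.png

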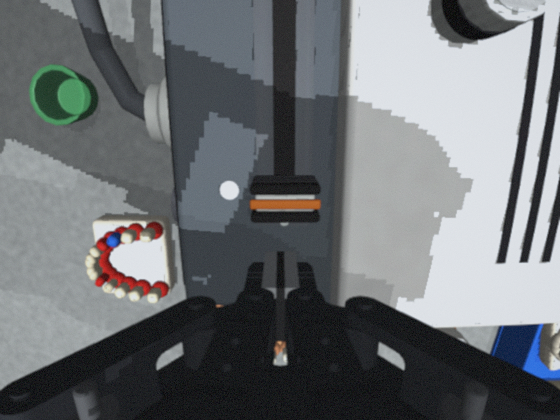

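Lever is at home: orange line (285,204), level with the dot (229,190) allowing for height. The finger is on the home side, clear of it. Now I'll find contact.

Call:
arm_command(
  rows=[-0.0002, 0.002, 0, 0, 0, 0, -0.0002, 0.002, 0, 0, 0, 0, -0.0002, 0.002, 0, 0, 0, 0, -0.0002, 0.002, 0, 0, 0, 0, -0.0001, 0.001, 0, 0, 0, 0, -0.0001, 0.001, 0, 0, 0, 0, -0.0001, 0.001, 0, 0, 0, 0, -0.0001, 0.001, 0, 0, 0, 0, 0, 0, 0, 0, 0, 0, 0, 0, 0, 0, 0, 0],
)

```text
t: 9.37
tool_pos: [0.6031, -0.056, 0.1083]
tool_rot: [3.142, 0.0, 1.659]
wrist_force: [0.4, 0.7, 0.1]
finger_gap: 0.0001
```

Call:
arm_command(
  rows=[-0.0001, 0.001, 0, 0, 0, 0, -0.0001, 0.001, 0, 0, 0, 0, -0.0001, 0.001, 0, 0, 0, 0, 0, 0, 0, 0, 0, 0, 0, 0, 0, 0, 0, 0, 0, 0, 0, 0, 0, 0, 0, 0, 0, 0, 0, 0, 0, 0, 0, 0, 0, 0, 0, 0, 0, 0, 0, 0, 0, 0, 0, 0, 0, 0],
)

```text
t: 10.2
tool_pos: [0.6028, -0.053, 0.1083]
tool_rot: [-3.142, 0.0, 1.659]
wrist_force: [-0.0, 0.4, -0.8]
finger_gap: -0.0002
```

Call:
arm_command(
  rows=[-0.0001, 0.0005, 0, 0, 0, 0, 0, 0.0005, 0, 0, 0, 0, -0.0001, 0.0005, 0, 0, 0, 0, 0, 0.0005, 0, 0, 0, 0, 0, 0, 0, 0, 0, 0, 0, 0, 0, 0, 0, 0, 0, 0, 0, 0, 0, 0, 0, 0, 0, 0, 0, 0, 0, 0, 0, 0, 0, 0, 0, 0, 0, 0, 0, 0],
)

```text
t: 11.03
tool_pos: [0.6026, -0.0511, 0.1083]
tool_rot: [-3.142, 0.0, 1.659]
wrist_force: [0.5, -3.0, -0.1]
finger_gap: 0.0001
```

Contact at y ≈ -0.0515, so the crests are expected near -0.0425, -0.0246 and -0.0067.

Call:
arm_command(
  rows=[-0.0001, 0.001, 0, 0, 0, 0, -0.0001, 0.001, 0, 0, 0, 0, -0.0001, 0.001, 0, 0, 0, 0, -0.0001, 0.001, 0, 0, 0, 0, 0, 0.001, 0, 0, 0, 0, -0.0001, 0.001, 0, 0, 0, 0, 0, 0.0005, 0, 0, 0, 0, 0, 0, 0, 0, 0, 0, 0, 0, 0, 0, 0, 0, 0, 0, 0, 0, 0, 0],
)

```text
t: 11.87
tool_pos: [0.6021, -0.045, 0.1084]
tool_rot: [-3.141, 0.001, 1.659]
wrist_force: [-0.7, -5.6, 0.6]
finger_gap: -0.0001
```

Call:
arm_command(
  rows=[0, 0.0005, 0, 0, 0, 0, -0.0001, 0.0005, 0, 0, 0, 0, 0, 0.0005, 0, 0, 0, 0, -0.0001, 0.0005, 0, 0, 0, 0, 0, 0.0005, 0, 0, 0, 0, -0.0001, 0.0005, 0, 0, 0, 0, 0, 0.0005, 0, 0, 0, 0, 0, 0, 0, 0, 0, 0, 0, 0, 0, 0, 0, 0, 0, 0, 0, 0, 0, 0],
)

```text
t: 12.7
tool_pos: [0.6018, -0.041, 0.1083]
tool_rot: [3.142, -0.0, 1.659]
wrist_force: [-0.4, -0.2, -0.9]
finger_gap: -0.0006
```

First click: the load dropped from 5.6 to 0.2 N. I'll go on to catch the lever up.

Call:
arm_command(
  rows=[-0.0001, 0.001, 0, 0, 0, 0, -0.0001, 0.001, 0, 0, 0, 0, -0.0001, 0.001, 0, 0, 0, 0, -0.0001, 0.001, 0, 0, 0, 0, -0.0001, 0.001, 0, 0, 0, 0, 0, 0.001, 0, 0, 0, 0, 0, 0, 0, 0, 0, 0, 0, 0, 0, 0, 0, 0, 0, 0, 0, 0, 0, 0, 0, 0, 0, 0, 0, 0],
)

```text
t: 13.53
tool_pos: [0.6013, -0.0351, 0.1083]
tool_rot: [3.142, -0.0, 1.659]
wrist_force: [-0.5, -0.1, 1.0]
finger_gap: -0.0004
```

Call:
arm_command(
  rows=[-0.0001, 0.001, 0, 0, 0, 0, -0.0001, 0.001, 0, 0, 0, 0, -0.0001, 0.001, 0, 0, 0, 0, 0, 0, 0, 0, 0, 0, 0, 0, 0, 0, 0, 0, 0, 0, 0, 0, 0, 0, 0, 0, 0, 0, 0, 0, 0, 0, 0, 0, 0, 0, 0, 0, 0, 0, 0, 0, 0, 0, 0, 0, 0, 0],
)

```text
t: 14.37
tool_pos: [0.6011, -0.0321, 0.1083]
tool_rot: [3.142, 0.0, 1.659]
wrist_force: [-0.3, -3.4, -0.3]
finger_gap: 0.0001
```

Call:
arm_command(
  rows=[-0.0001, 0.001, 0, 0, 0, 0, -0.0001, 0.001, 0, 0, 0, 0, -0.0001, 0.001, 0, 0, 0, 0, -0.0001, 0.001, 0, 0, 0, 0, 0, 0.001, 0, 0, 0, 0, 0, 0, 0, 0, 0, 0, 0, 0, 0, 0, 0, 0, 0, 0, 0, 0, 0, 0, 0, 0, 0, 0, 0, 0, 0, 0, 0, 0, 0, 0],
)

```text
t: 15.2
tool_pos: [0.6006, -0.0272, 0.1084]
tool_rot: [-3.142, 0.0, 1.659]
wrist_force: [-0.7, -5.0, -0.7]
finger_gap: 0.0002
```

The lever was caught up at its first-click place. Now over the second crest.

Call:
arm_command(
  rows=[0, 0.0005, 0, 0, 0, 0, -0.0001, 0.0005, 0, 0, 0, 0, 0, 0.0005, 0, 0, 0, 0, -0.0001, 0.0005, 0, 0, 0, 0, 0, 0.0005, 0, 0, 0, 0, -0.0001, 0.0005, 0, 0, 0, 0, 0, 0.0005, 0, 0, 0, 0, 0, 0.0005, 0, 0, 0, 0, 0, 0, 0, 0, 0, 0, 0, 0, 0, 0, 0, 0],
)

```text
t: 16.03
tool_pos: [0.6003, -0.0229, 0.1083]
tool_rot: [-3.142, -0.0, 1.659]
wrist_force: [0.1, -0.1, -0.7]
finger_gap: 0.0003
```

Call:
arm_command(
  rows=[-0.0001, 0.001, 0, 0, 0, 0, -0.0001, 0.001, 0, 0, 0, 0, -0.0001, 0.001, 0, 0, 0, 0, -0.0001, 0.001, 0, 0, 0, 0, -0.0001, 0.001, 0, 0, 0, 0, 0, 0.001, 0, 0, 0, 0, 0, 0, 0, 0, 0, 0, 0, 0, 0, 0, 0, 0, 0, 0, 0, 0, 0, 0, 0, 0, 0, 0, 0, 0],
)

```text
t: 16.87
tool_pos: [0.5998, -0.017, 0.1083]
tool_rot: [3.142, 0.0, 1.659]
wrist_force: [-0.4, -0.0, 1.1]
finger_gap: -0.0004
```

Call:
arm_command(
  rows=[-0.0001, 0.001, 0, 0, 0, 0, -0.0001, 0.001, 0, 0, 0, 0, -0.0001, 0.001, 0, 0, 0, 0, 0, 0, 0, 0, 0, 0, 0, 0, 0, 0, 0, 0, 0, 0, 0, 0, 0, 0, 0, 0, 0, 0, 0, 0, 0, 0, 0, 0, 0, 0, 0, 0, 0, 0, 0, 0, 0, 0, 0, 0, 0, 0],
)

```text
t: 17.7
tool_pos: [0.5995, -0.014, 0.1083]
tool_rot: [3.142, 0.0, 1.659]
wrist_force: [-0.2, -2.7, 0.1]
finger_gap: 0.0001
```

Second click: the load dropped and the lever was caught up again at -0.0145. Now for the third crest, near -0.0065.

Call:
arm_command(
  rows=[-0.0001, 0.001, 0, 0, 0, 0, -0.0001, 0.001, 0, 0, 0, 0, -0.0001, 0.001, 0, 0, 0, 0, -0.0001, 0.001, 0, 0, 0, 0, 0, 0.001, 0, 0, 0, 0, 0, 0, 0, 0, 0, 0, 0, 0, 0, 0, 0, 0, 0, 0, 0, 0, 0, 0, 0, 0, 0, 0, 0, 0, 0, 0, 0, 0, 0, 0],
)

```text
t: 18.53
tool_pos: [0.5991, -0.0093, 0.1084]
tool_rot: [-3.142, 0.0, 1.659]
wrist_force: [0.8, -5.7, -0.5]
finger_gap: 0.0003
```

Call:
arm_command(
  rows=[0, 0.0005, 0, 0, 0, 0, -0.0001, 0.0005, 0, 0, 0, 0, 0, 0.0005, 0, 0, 0, 0, -0.0001, 0.0005, 0, 0, 0, 0, 0, 0.0005, 0, 0, 0, 0, -0.0001, 0.0005, 0, 0, 0, 0, 0, 0.0005, 0, 0, 0, 0, 0, 0.0005, 0, 0, 0, 0, 0, 0, 0, 0, 0, 0, 0, 0, 0, 0, 0, 0],
)

```text
t: 19.37
tool_pos: [0.5988, -0.0049, 0.1083]
tool_rot: [-3.142, -0.0, 1.659]
wrist_force: [0.0, -0.1, 0.6]
finger_gap: 0.0003
```

The load dropped a third time, so I'll stop here, back off along the same line, lift, and look.

Call:
arm_command(
  rows=[0.0004, -0.005, 0, 0, 0, 0, 0.0004, -0.005, 0, 0, 0, 0, 0.0004, -0.005, 0, 0, 0, 0, 0.0004, -0.005, 0, 0, 0, 0, 0, 0, 0.03, 0, 0, 0, 0, 0, 0.04, 0, 0, 0, 0, 0, 0.04, 0, 0, 0, 0, 0, 0.04, 0, 0, 0, 0, 0, 0, 0, 0, 0, 0, 0, 0, 0, 0, 0],
)

```text
t: 20.2
tool_pos: [0.601, -0.0256, 0.2606]
tool_rot: [3.137, 0.002, 1.658]
wrist_force: [0.3, -0.6, -0.9]
finger_gap: -0.0002
```

Run:
```python
from h import *
s=status.get_state();print({k:np.round(s[k],4) for k in("t","tool_pos","wrist_force")})
im=optics.capture("wrist");cv2.imwrite("pics/w3.png",im[:,:,::-1])
```

```text
{'t': np.float64(20.2), 'tool_pos': array([ 0.601 , -0.0256,  0.2606]), 'wrist_force': array([ 0.271 , -0.5782, -0.8577])}
```

View pics/w3.png

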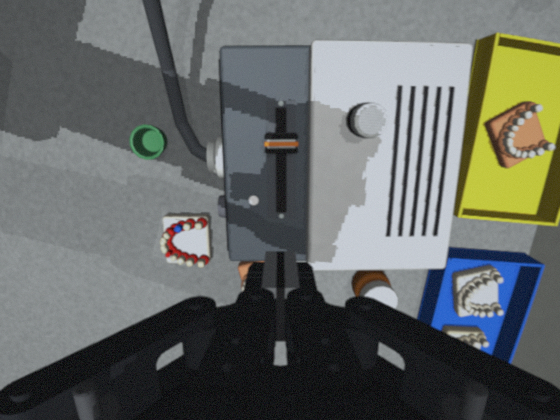

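The lever's orange line is at (281,144), the dot at (253,200), and the slot runs from 104 to 216. The lens tube and other things look undisturbed. Measuring lever against dot, then handing in.

Run:
```python
from h import *
from bench import manip
s=status.get_state()
a=ray((281,144),.123,"wrist",s);b=ray((253.5,200.5),.095,"wrist",s);c,t=np.cos(.0883),np.sin(.0883);d=a-b
y=-t*d[0]+c*d[1];print("lever from home mm",y*1e3)
if .049<y<.059: print(manip.job_done())
```

```text
lever from home mm 54.16806759642831
the job is handed in; nothing more can be done
None
```

The filter lever is resting in the third click from home, and I've handed the job in. The hand was clear, about 14 cm above the grip, at about 20 s of the 66 s allowed.

- **Start:** the lever stood in the first click, 18 mm from the dot in both the top and wrist views.
- **Home stop:** with the shut fingertip on the far side, I pushed it back until the wrist read 9.6 N with the finger still. The wrist picture then showed the lever level with the white dot.
- **Counting forward:** from the home side I felt three separate load-and-drop cycles, each rising to 5–6 N and then falling to about zero. The finger met the lever again at about 18 mm intervals. I stopped as soon as the third drop came, without following the lever up.
- **Last checks:** the final wrist picture put the lever 54.2 mm from the dot, against 54 mm expected. The wrist force was about zero, and nothing in view appeared moved. I did not check the left steel plate (`cast_stone`, `wax_knife`) again, because the arm worked well away from it. No check failed.

One small disagreement: the top and wrist views differed by about 3 mm on the lamp's y position. I judged the clicks by force and by the lever-to-dot distance instead, so it did not matter.

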